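Put the finger plane away and slide the box shut

ROBOT

A 7-joint arm with a two-finger parallel gripper is mounted at the origin on the work surface. World frame = base frame: x ahead of the robot, y to its left, z up, the work surface at z = 0. Lengths are in mm, angles in rad, forces in N, time in s.
With the tool pointing down it reaches from about 425 to 1025 mm from the base axis. Payload 3.6 kg.
Tool frame: the origin (TCP) lies midway between the tips of the shut fingers; the grasp point (between the pads) lies 19 mm behind it; z points along the fingers, y is the line along which they close (so a half turn about z gives the same grasp; the last joint's range is limited). The gripper opens to 85 mm and grips with 20 to 120 N. Pads are 22 mm wide; open, the fingers measure 114 mm over their backs; the gripper's body (76 mm by 85 mm) begins 54 mm behind the grasp point. The pads swing forward as they close: fully open they stand 13 mm farther back than shut.
Start: joints at [-1.313, 0.591, 0.048, 1.609, -0.033, 0.943, -0.034], TCP at [249.141, 680.851, 231.302] pointing down, gripper open.
Joint ranges: [-2.69, 2.69], [-0.47, 2.24], [-1.27, 1.36], [0.19, 2.51], [-1.53, 4.68], [0.08, 2.07], [-3.09, 3.09]. Speed limits (rad/s): [2.57, 2.57, 3.14, 3.14, 3.14, 3.14, 3.14].

INTERFACE

Orientations are given as a rotation vector (axis times angle).
In Python, from station import observe, get_image, calibration, close_job gives the robot as it stands.
- The arm moves only by the tool send_rows, never from a script. Its argument "increments" is a list of rows, each an object with "linear": the shift along the tool's x, y, z in cm, a list of three; "twist": the turn, a rotation vector about the tool's x, y, z in rad, a list of three; "claw": the gripper command: -1 is fully open, 1 is shut, values between are in proportion. A call has exactly 10 rows; each row shifts and turns the commanded pose from where the row before left it, along the tool's axes as they then stand; what a row does not reach is not made up. A row lasts 1/12 s, in which the tool goes at most 41.7 mm and 7.16 degrees, less where a joint would pass 70% of its speed; a pose out of reach is approached as far as the arm can. A call with a gripper value outside its range is refused whole. The fingers move at their own pace and stop on an object; "force" is the grip in N (left out, the last holds). Time passes only in rows, so rows that do not move let the fingers close, or fill a call up. It gives the time, the measured TCP pose, the force, the opening and the grip force at its end, in the units of the state.
- observe(): the state, without advancing time (a new reading comes with each control period).
- get_image(name): name is "side" or "top"; returns the picture (400x640x3 uint8, red, green, blue); there is no depth.
- calibration(name): a dict with "fx", "fy", "cx", "cy" (pixels), "world_from_camera" (4x4, takes a point from camera to world coordinates). Camera axes: x right, y down, z forward; pixel columns grow to the right and rows downward; lengths in mm; the calibration is good to about 2 mm. A picture is of the moment at which its call begins. calibration takes no time and is no camera call.
- close_job(): hands the job in; it is judged then, once.
The state is a dict: "t": time; "joint_pos": joint angles; "dq": joint speeds; "joint_efforts": joint torques, N m; "tool_pos": TCP position; "eef_rot": TCP orientation; "contact_force": force on the tool from outside, world axes, zero at the start; "ft_torque": the same for the moment, N m; "gripper_width": opening from 0.0 (shut) to 1.0 (fully open); "gripper_force": force on a finger pad.
Only numpy, scipy, OpenCV 4.12 (cv2) and the standard library are available. Lean on these libraries where they do the work, as an engineer would, in place of code of your own. Each camera call takes 0.05 s, during which the arm holds its last target. There are 200 camera calls.

TASK

Put the small brass plane into the open part of the wooden slide-lid box, standing on its sole. Then slide the lid shut along its grooves, over the springy ridge near the far end, and press it home against the end wall with a push of about 15 N held for a second, never over 20 N, so that it is surely seated. Let go of everything and leave the glue bottle, screwdriver and cork block where they are.

Things in the scene. Friction and masses are not known exactly. Their poses are not given: they have to be found in the camera images.
- box: Brown wooden slide-lid box fixed to the bench, 220 long x 144 wide x 62 mm high. Origin: middle of its underside; x along it, the way the lid closes; y across; z up. Mouth end at x = -110 mm; inner face of the end wall that stops the lid at x = +102. Inside 120 mm wide, floor 6 mm above the bench, low mouth wall 45 mm high, side lips 122 mm apart at the top.
- box_home (a point): Point fixed on the box where point lid_bar comes when the lid is fully home: 99 mm before the box's middle (towards the mouth), 54 mm above the bench. Axes as the box. The lid runs in side grooves 46 to 55.5 mm above the bench, with about 1.5 mm play to each side and in height; its tail is then level with the mouth end.
- box_bay (a point): Point on the inside floor of the box, 6 mm above the bench, 44 mm beyond the box's middle towards the end wall: a good place for the middle of the plane, laid along the box. Axes as the box. At the start the box is open above from 37 mm before this point (at least) to 37 mm beyond it, where the ridge begins.
- ridge_top (a point): Top of the sprung steel ridge, a 12 mm thick, 90 mm wide bar across the box 15 mm before the end wall, standing about 3 mm above the ledges on which the lid runs. It gives downwards. The lid's nose meets it some 18 mm before home; about 5 to 14 N of push carries the lid over. It slackens about 4 mm before home, from where the lid slides freely to the end wall.
- lid_bar (a point): Foot of the dark thumb bar on the top face of the pale waxed wood lid; x towards the lid's nose (the way it closes), y across, z up. The bar is 14 mm along x, 40 along y, 14 high, centred on this point. The lid's tail is 11 mm behind, its rounded nose 201 mm ahead.
- lid: The loose lid, 212 long x 131 wide x 8 mm thick, 160 to 260 g; origin at its middle, on its underside; x towards the nose. At the start its nose end is in the grooves and it is drawn out 95 to 103 mm, its free tail sagging by 3 mm at most.
- plane_mid (a point): Middle of a brass finger plane standing on the bench, 14 mm above its sole. Plane 52 long (x) x 24 wide (y) x 34 mm high, 110 to 225 g. Its flat flanks, 24 mm apart, reach 26 mm above the sole; a low dark wedge sits on top. z up. Either end may point to the end wall.
- plane: The same plane; origin at the middle of its sole, x along it, z up.
- glue: White glue bottle, 60 mm wide, 170 mm high, standing; origin at the centre of its foot. Leave alone.
- driver: Screwdriver with a yellow handle, 170 mm long, lying on the bench along its x. Leave alone.
- cork: Cork sanding block 100 x 60 x 35 mm; origin at the centre of its underside. Leave alone.
Mind the look-alikes: they are no part of the job. Of the things that look like the plane, the largest one is meant.

How it is judged (in metres and radians):
On the way, in this order (a step that is already met when the one before it is completed fails the run):
1. the plane stands in the box on its sole, let go, while the lid is still open (z of plane in the frame of box between 0.003 and 0.01 m and x of plane in the frame of box between -0.08 and 0.08 m and y of plane in the frame of box between -0.06 and 0.06 m and angle between plane's own z axis and vertical below 0.2 rad and contact force between the fingers and plane below 0.1 N), for 0.2 s.
2. the lid is over the ridge and pressed home against the end wall (x of lid_bar in the frame of box_home above -0.002 m and z of lid_bar in the frame of box_home between -0.004 and 0.004 m and contact force between lid and box above 12.5 N), for 0.4 s.
At the end, for the whole second after the job is handed in: The lid is in its grooves, over the ridge and home against the end wall within 2 mm (having been pressed there with about 15 N for a moment); the plane stands on its sole (within 11 degrees) on the box floor; everything is let go and at rest (x of lid_bar in the frame of box_home between -0.002 and 0.003 m and y of lid_bar in the frame of box_home between -0.004 and 0.004 m and z of lid_bar in the frame of box_home between -0.004 and 0.004 m and z of plane in the frame of box between 0.003 and 0.01 m and x of plane in the frame of box between -0.08 and 0.08 m and y of plane in the frame of box between -0.06 and 0.06 m and angle between plane's own z axis and vertical below 0.2 rad and linear speed of each of lid, plane below 0.01 m/s); the robot touches nothing.
It fails at once if the lid is forced: all its contact forces on the box together pass 36 N (contact force between lid and box above 36 N).
It fails at once if the glue bottle, screwdriver or cork block is moved more than 25 mm or the bottle is tipped (distance of any of glue, driver, cork from where it was at the start of the episode above 0.025 m or angle between glue's own z axis and vertical above 0.3 rad).
It also fails if it takes over 64 s, if anything falls off the work surface, if the arm or the gripper's body presses on something with over 40 N, if the wrist force passes 120 N, or if a joint passes its speed limit or range.

## Working session

There is one attempt and no reset: what is moved stays moved. The work goes in short steps, Python scripts to look and compute and a tool call to move; the robot and the scene stay as the last step left them, time stands still between calls to the robot, and variables do not carry over. Pictures are saved under pics/ and viewed, at most 10 in all, crops included, and the job is handed in when it is done.

Besides the shell and the picture viewer there is one more tool, called after "Call:" by a JSON object that holds its "api" and its "payload". send_rows: Moves the arm, as the interface text tells. Its arguments: {"type":"object","properties":{"increments":{"type":"array","items":{"type":"object","properties":{"linear":{"type":"array","items":{"type":"number"}},"twist":{"type":"array","items":{"type":"number"}},"claw":{"type":"number"}}}},"force":{"type":"number"}},"required":["increments"]}

```bash
ls; mkdir -p pics
python3 - <<'E'
from station import *
import cv2,numpy as np
for n in("top","side"):
    cv2.imwrite(f"pics/{n}0.png",cv2.cvtColor(get_image(n),cv2.COLOR_RGB2BGR)); c=calibration(n);print({k:np.round(v,3).tolist() for k,v in c.items()})
print(observe())
E
```

```text
pics
{'fx': 445.103, 'fy': 445.103, 'cx': 320.567, 'cy': 205.596, 'world_from_camera': [[-0.072, -0.976, 0.206, 384.097], [-0.997, 0.07, -0.017, 34.664], [0.003, -0.207, -0.978, 1113.59], [0.0, 0.0, 0.0, 1.0]]}
{'fx': 369.297, 'fy': 369.297, 'cx': 318.128, 'cy': 200.075, 'world_from_camera': [[0.728, -0.523, 0.443, 127.938], [-0.686, -0.555, 0.471, -495.022], [-0.0, -0.647, -0.762, 913.753], [0.0, 0.0, 0.0, 1.0]]}
{'t': 0.1, 'joint_pos': array([-1.31349934,  0.59200516,  0.0482451 ,  1.60974512, -0.03328744,
        0.94268666, -0.03373132]), 'dq': array([-8.92014015e-05, -4.61351703e-04,  6.15527725e-04, -3.64271737e-03,
        1.24458480e-03,  9.30583967e-04, -5.84925682e-04]), 'joint_efforts': array([ 4.52117019e-03, -5.49999762e+01,  1.55301958e+00, -1.98824590e+01,
        9.71751841e-03,  3.84404077e-03,  3.95894602e-06]), 'tool_pos': array([248.83895337, 680.13824414, 230.25059168]), 'eef_rot': array([-0.5480018 , -3.09315654,  0.0031786 ]), 'contact_force': array([0.47370811, 0.37043071, 0.18601208]), 'ft_torque': array([-0.00559412,  0.0338319 , -0.02416959]), 'gripper_force': 0.0, 'gripper_width': 0.9950974808502888}
```

View pics/top0.png

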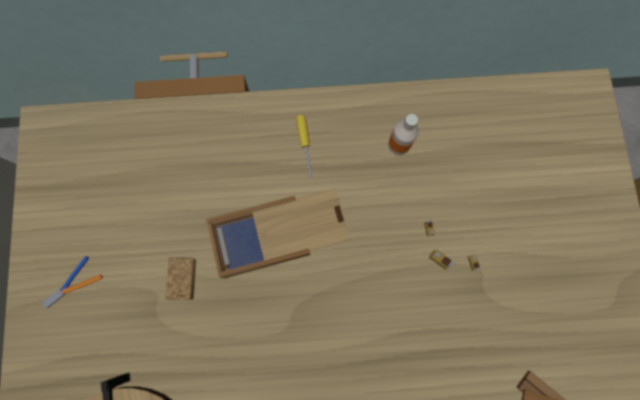

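View pics/side0.png

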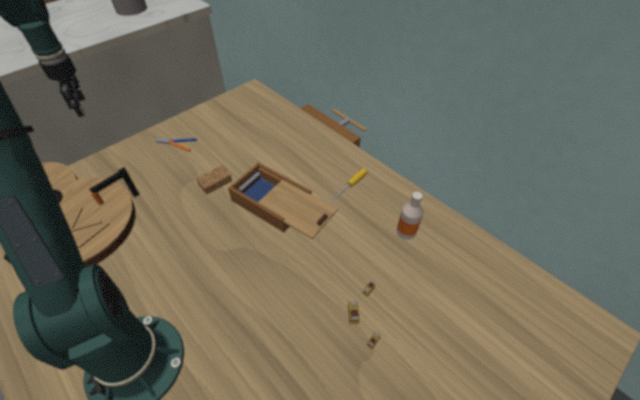

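The top view shows three brass-like candidates: (429,228) small, (441,260) largest and (474,263) small. I choose (441,260). The box has its end wall at about (215,248) and its mouth to the right. The lid's bar is at (339,214).

```bash
cat > h.py <<'E'
import cv2,numpy as np
from station import *
def bgr(n): return cv2.cvtColor(get_image(n),cv2.COLOR_RGB2BGR)
def ray(n,p):
    c=calibration(n);T=np.array(c["world_from_camera"])
    d=T[:3,:3]@[(p[0]-c["cx"])/c["fx"],(p[1]-c["cy"])/c["fy"],1]
    return T[:3,3],d
def at(n,p,z):
    o,d=ray(n,p);return (o+d*(z-o[2])/d[2])
def proj(n,P):
    c=calibration(n);T=np.linalg.inv(np.array(c["world_from_camera"]));q=T[:3,:3]@P+T[:3,3]
    return np.array([c["fx"]*q[0]/q[2]+c["cx"],c["fy"]*q[1]/q[2]+c["cy"]])
def tri(a,b):
    (o1,d1),(o2,d2)=ray("top",a),ray("side",b)
    s=np.linalg.lstsq(np.c_[d1,-d2],o2-o1,rcond=None)[0]
    return (o1+s[0]*d1+o2+s[1]*d2)/2
def crop(n,im,x,y,w,h,k,name): cv2.imwrite(name,cv2.resize(im[y:y+h,x:x+w],None,fx=k,fy=k,interpolation=cv2.INTER_CUBIC))
E
python3 - <<'E'
from h import *
a=cv2.imread("pics/top0.png");b=cv2.imread("pics/side0.png")
A=cv2.resize(a[180:290,200:360],(800,550),interpolation=cv2.INTER_CUBIC)
p=cv2.resize(a[215:280,410:490],(480,390),interpolation=cv2.INTER_CUBIC)
q=cv2.resize(b[275:355,330:390],(300,400),interpolation=cv2.INTER_CUBIC)
cv2.imwrite("pics/box.png",A)
cv2.imwrite("pics/pl.png",np.hstack([p,q[:390]]))
E
```

```text
(no output)
```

View pics/box.png

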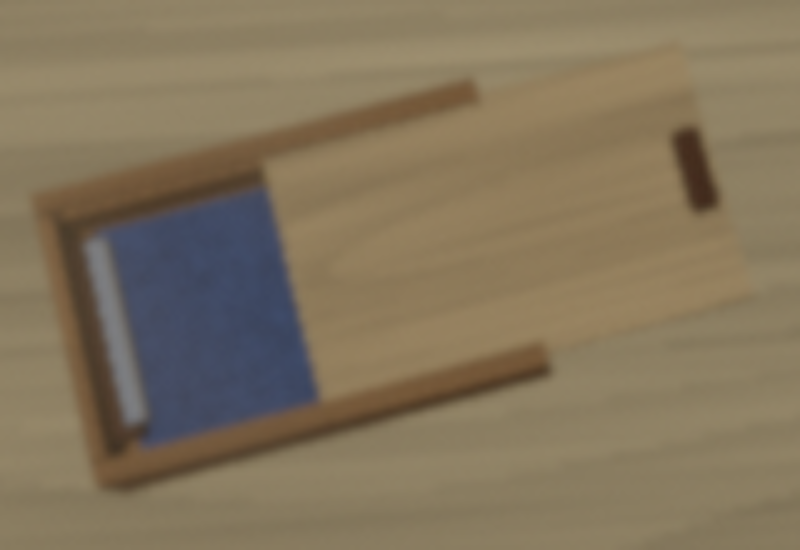

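View pics/pl.png

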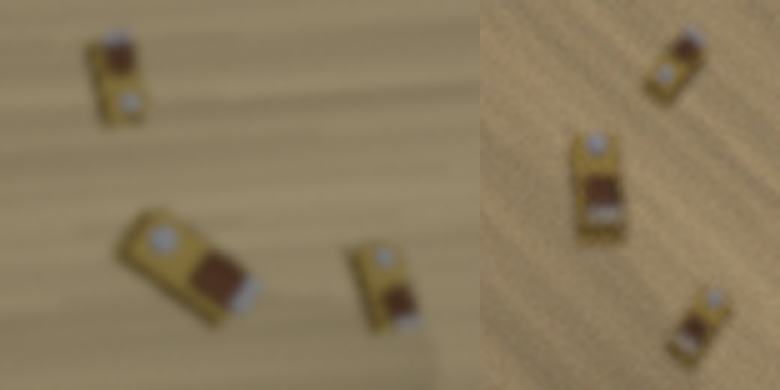

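The crops confirm (441,260) as the largest brass plane. In the box crop, the top-face corners are at about (206,219), (221,276), (295,197) and (310,250).

Run:
```python
from h import *
a=cv2.imread("pics/top0.png")
C=[at("top",(200+u/5,180+v/5),62) for u,v in((32,195),(103,482),(474,80),(548,345))]
C=np.array(C);print(C.round(0));
print("len",np.linalg.norm(C[0]-C[2]),np.linalg.norm(C[1]-C[3]),"wid",np.linalg.norm(C[0]-C[1]),np.linalg.norm(C[2]-C[3]))
ctr=C.mean(0);ax=(C[0]+C[1]-C[2]-C[3]);ax/=np.linalg.norm(ax);print("box",ctr,"yaw",np.degrees(np.arctan2(ax[1],ax[0])))
# wall line (outer lower/upper edge)
bar=at("top",(200+695/5,180+170/5),68);print("bar",bar)
d=bar-ctr;print("in box", d@ax, d@np.array([-ax[1],ax[0],0]))
print("bay",ctr+44*ax)
h=cv2.cvtColor(a,cv2.COLOR_BGR2HSV)[240:280,420:462]
lab=cv2.cvtColor(a,cv2.COLOR_BGR2LAB)[240:280,420:462].astype(float)
bg=np.median(lab.reshape(-1,3),0);m=(np.linalg.norm(lab-bg,axis=2)>14).astype(np.uint8)
n,l,s,c=cv2.connectedComponentsWithStats(m);k=1+s[1:,4].argmax()
ys,xs=np.where(l==k);pts=np.c_[xs+420,ys+240].astype(np.float32)
W=np.array([at("top",p,17)[:2] for p in pts],np.float32)
print(s[k],cv2.minAreaRect(W),W.mean(0))
for yx in (l==k).astype(int):print("".join(".#"[i] for i in yx))
# crop-picked features: front end/rear end of top outline at z=26
P=[at("top",(410+u/6,215+v/6),26) for u,v in((155,212),(118,250),(255,285),(218,318))];print(np.array(P).round(0))
```

```text
[[592. 291.  62.]
 [453. 261.  62.]
 [634.  77.  62.]
 [502.  49.  62.]]
len 218.7431619616609 217.14694243516212 wid 141.94201940545767 133.8024759046636
box [545.41371588 169.52399429  62.        ] yaw 101.9676845471588
bar [580.41218628 -26.47730292  68.        ]
in box -198.99843394164577 6.405054964239791
bay [536.28987712 212.56764152  62.        ]
[  9  10  24  20 258] ((459.3014831542969, -268.63446044921875), (56.47955322265625, 31.499557495117188), 50.17818069458008) [ 458.2049  -269.00998]
..........................................
..........................................
..........................................
..........................................
..........................................
..........................................
..........................................
..........................................
..........................................
..........................................
..............###.........................
............######........................
...........######.........................
...........######...##.............
[... 510 characters left out ...]
##...........
...................############...........
.....................#########............
......................######..............
........................###...............
..........................................
..........................................
..........................................
..........................................
..........................................
..........................................
..........................................
..........................................
..........................................
..........................................
[[ 481. -258.   26.]
 [ 467. -241.   26.]
 [ 449. -295.   26.]
 [ 437. -278.   26.]]
```

```bash
cat > plan.py <<'E'
# usage: plan.plan([(x,y,z,yaw_of_tool_y_deg,rows),...]) prints rounded rows from the measured pose
import numpy as np,json
from scipy.spatial.transform import Rotation as R
from station import observe
def down(yaw):
    a=np.radians(yaw);y=np.array([np.cos(a),np.sin(a),0]);z=np.array([0,0,-1.])
    return R.from_matrix(np.c_[np.cross(y,z),y,z])
def show():
    s=observe();M=R.from_rotvec(s["eef_rot"]).as_matrix()
    print("t",round(s["t"],2),"tcp",s["tool_pos"].round(1),"yaw",round(np.degrees(np.arctan2(M[1,1],M[0,1])),1),"z",M[:,2].round(3),"F",s["contact_force"].round(1),"w",round(s["gripper_width"],3),"g",round(s["gripper_force"],1),"q",s["joint_pos"].round(2))
def plan(wps):
    s=observe();p=s["tool_pos"].copy();r=R.from_rotvec(s["eef_rot"]);out=[]
    for x,y,z,yaw,n in wps:
        t=np.array([x,y,z]);g=down(yaw)
        for i in range(n):
            k=n-i
            l=(r.inv().apply((t-p)/k)/10).round(2);w=((r.inv()*g).as_rotvec()/k).round(3)
            p=p+r.apply(l*10);r=r*R.from_rotvec(w);out.append((l.tolist(),w.tolist()))
    for i,(l,w) in enumerate(out):
        if i%10==0:print("--")
        print(l,w)
    print("end",p.round(1))
E
python3 -c "
from plan import *
show();plan([(600,150,230,15,18),(458.5,-268,120,-40,12)])"
```

```text
t 0.1 tcp [248.8 680.1 230.3] yaw 69.9 z [-0.001 -0.002 -1.   ] F [0.5 0.4 0.2] w 0.995 g 0.0 q [-1.31  0.59  0.05  1.61 -0.03  0.94 -0.03]
--
[-2.84, -2.1, 0.01] [-0.0, 0.0, 0.053]
[-2.95, -1.94, 0.01] [-0.0, 0.0, 0.053]
[-3.05, -1.78, 0.01] [-0.0, 0.0, 0.053]
[-3.14, -1.62, 0.01] [-0.0, 0.0, 0.053]
[-3.22, -1.45, 0.0] [-0.0, 0.0, 0.053]
[-3.29, -1.28, 0.01] [-0.0, 0.0, 0.053]
[-3.36, -1.1, 0.0] [-0.0, 0.0, 0.053]
[-3.41, -0.92, 0.01] [-0.0, 0.0, 0.053]
[-3.45, -0.74, 0.0] [-0.0, 0.0, 0.053]
[-3.49, -0.56, 0.01] [-0.0, 0.0, 0.053]
--
[-3.51, -0.37, 0.0] [-0.0, 0.0, 0.054]
[-3.53, -0.18, 0.01] [-0.0, 0.0, 0.053]
[-3.53, 0.01, 0.0] [-0.0, 0.0, 0.054]
[-3.53, 0.2, 0.01] [-0.0, 0.0, 0.053]
[-3.51, 0.38, 0.0] [-0.0, 0.0, 0.054]
[-3.49, 0.58, 0.01] [-0.0, 0.001, 0.053]
[-3.45, 0.76, -0.0] [-0.001, 0.0, 0.054]
[-3.41, 0.94, 0.0] [-0.0, 0.001, 0.053]
[-3.06, -2.04, 0.92] [-0.0, -0.0, 0.08]
[-3.21, -1.79, 0.92] [-0.0, -0.0, 0.08]
--
[-3.35, -1.53, 0.92] [-0.0, -0.0, 0.08]
[-3.46, -1.26, 0.91] [-0.0, -0.0, 0.08]
[-3.55, -0.97, 0.92] [-0.0, -0.0, 0.08]
[-3.61, -0.69, 0.91] [-0.0, -0.0, 0.08]
[-3.66, -0.4, 0.92] [-0.0, -0.0, 0.08]
[-3.67, -0.1, 0.91] [-0.0, -0.0, 0.08]
[-3.67, 0.19, 0.92] [-0.0, -0.0, 0.08]
[-3.65, 0.48, 0.91] [-0.0, -0.0, 0.08]
[-3.59, 0.77, 0.92] [-0.0, -0.0, 0.08]
[-3.52, 1.06, 0.91] [-0.0, -0.0, 0.08]
end [ 458.5 -268.   120. ]
```

Call:
{"api": "send_rows", "payload": {"increments": [{"linear": [-2.84,-2.1,0.01],"twist": [0,0,0.053],"claw": -1},{"linear": [-2.95,-1.94,0.01],"twist": [0,0,0.053],"claw": -1},{"linear": [-3.05,-1.78,0.01],"twist": [0,0,0.053],"claw": -1},{"linear": [-3.14,-1.62,0.01],"twist": [0,0,0.053],"claw": -1},{"linear": [-3.22,-1.45,0],"twist": [0,0,0.053],"claw": -1},{"linear": [-3.29,-1.28,0.01],"twist": [0,0,0.053],"claw": -1},{"linear": [-3.36,-1.1,0],"twist": [0,0,0.053],"claw": -1},{"linear": [-3.41,-0.92,0.01],"twist": [0,0,0.053],"claw": -1},{"linear": [-3.45,-0.74,0],"twist": [0,0,0.053],"claw": -1},{"linear": [-3.49,-0.56,0.01],"twist": [0,0,0.053],"claw": -1}], "force": 30}}

```text
t: 0.93
tool_pos: [444.5, 384.6, 230.4]
eef_rot: [-1.343, -2.84, 0.001]
contact_force: [0.0, 0.2, -0.7]
gripper_width: 1.004
gripper_force: 0.0
```

Call:
{"api": "send_rows", "payload": {"increments": [{"linear": [-3.51,-0.37,0],"twist": [0,0,0.054],"claw": -1},{"linear": [-3.53,-0.18,0.01],"twist": [0,0,0.053],"claw": -1},{"linear": [-3.53,0.01,0],"twist": [0,0,0.054],"claw": -1},{"linear": [-3.53,0.2,0.01],"twist": [0,0,0.053],"claw": -1},{"linear": [-3.51,0.38,0],"twist": [0,0,0.054],"claw": -1},{"linear": [-3.49,0.58,0.01],"twist": [0,0,0.053],"claw": -1},{"linear": [-3.45,0.76,0],"twist": [0,0,0.054],"claw": -1},{"linear": [-3.41,0.94,0],"twist": [0,0,0.053],"claw": -1},{"linear": [-3.06,-2.04,0.92],"twist": [0,0,0.08],"claw": -1},{"linear": [-3.21,-1.79,0.92],"twist": [0,0,0.08],"claw": -1}]}}

```text
t: 1.77
tool_pos: [578.5, 79.5, 211.9]
eef_rot: [2.108, 2.326, 0.003]
contact_force: [-0.3, -0.6, -1.3]
gripper_width: 0.996
gripper_force: 0.0
```

Call:
{"api": "send_rows", "payload": {"increments": [{"linear": [-3.35,-1.53,0.92],"twist": [0,0,0.08],"claw": -1},{"linear": [-3.46,-1.26,0.91],"twist": [0,0,0.08],"claw": -1},{"linear": [-3.55,-0.97,0.92],"twist": [0,0,0.08],"claw": -1},{"linear": [-3.61,-0.69,0.91],"twist": [0,0,0.08],"claw": -1},{"linear": [-3.66,-0.4,0.92],"twist": [0,0,0.08],"claw": -1},{"linear": [-3.67,-0.1,0.91],"twist": [0,0,0.08],"claw": -1},{"linear": [-3.67,0.19,0.92],"twist": [0,0,0.08],"claw": -1},{"linear": [-3.65,0.48,0.91],"twist": [0,0,0.08],"claw": -1},{"linear": [-3.59,0.77,0.92],"twist": [0,0,0.08],"claw": -1},{"linear": [-3.52,1.06,0.91],"twist": [0,0,0.08],"claw": -1}]}}

```text
t: 2.6
tool_pos: [458.0, -268.6, 119.8]
eef_rot: [-2.849, -1.323, 0.0]
contact_force: [0.5, 0.4, 0.4]
gripper_width: 1.0
gripper_force: 0.0
```

Run:
```python
from plan import *
from h import *
show()
b=bgr("side");a=bgr("top")
A=cv2.resize(a[210:310,380:500],(480,400),interpolation=cv2.INTER_CUBIC)
B=cv2.resize(b[240:360,300:396],(320,400),interpolation=cv2.INTER_CUBIC)
cv2.imwrite("pics/near.png",np.hstack([A,B]))
plan([(458.5,-268,45,-40,6)])
```

```text
t 2.6 tcp [ 458.  -268.6  119.8] yaw -40.2 z [-0.  0. -1.] F [0.5 0.4 0.4] w 1.0 g 0.0 q [ 0.09  0.57  0.49  2.14 -0.51  0.54  0.26]
--
[0.12, -0.03, 1.25] [0.0, 0.001, -0.002]
[0.12, -0.03, 1.25] [0.0, 0.001, -0.002]
[0.12, -0.02, 1.25] [0.0, 0.001, -0.002]
[0.12, -0.03, 1.24] [0.0, 0.001, -0.002]
[0.13, -0.02, 1.25] [0.001, 0.001, -0.002]
[0.12, -0.02, 1.24] [0.0, 0.0, -0.002]
end [ 458.5 -268.    45. ]
```

View pics/near.png

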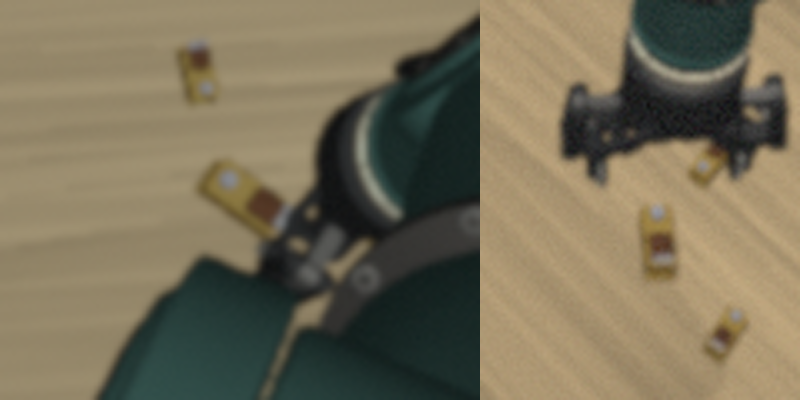

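Near view: the open gripper straddles the largest plane (side pixel about (353,313)), and the look-alikes are clear of the fingers. I'll check the centre from both views and go down.

Run:
```python
from plan import *
from h import *
print(at("side",(353.4,313.5),20),at("top",(441,260),20))
plan([(458.5,-268,60,-40,5),(458.5,-268,6,-40,9)])
```

```text
[ 455.50337575 -276.27775698   20.        ] [ 457.18833182 -269.28651797   20.        ]
--
[0.15, -0.03, 1.2] [0.0, 0.001, -0.002]
[0.15, -0.03, 1.2] [0.0, 0.001, -0.003]
[0.14, -0.03, 1.19] [0.0, 0.001, -0.002]
[0.15, -0.03, 1.2] [0.001, 0.001, -0.003]
[0.14, -0.03, 1.19] [0.0, 0.001, -0.002]
[0.0, -0.0, 0.6] [0.0, 0.0, -0.0]
[0.0, -0.0, 0.6] [0.0, 0.0, -0.0]
[0.0, -0.0, 0.6] [0.0, 0.0, -0.0]
[0.0, -0.0, 0.6] [0.0, 0.0, -0.0]
[0.0, -0.0, 0.6] [0.0, 0.0, -0.0]
--
[0.0, -0.0, 0.6] [0.0, 0.0, -0.0]
[0.0, -0.0, 0.6] [0.0, 0.0, -0.0]
[0.0, -0.0, 0.6] [0.0, 0.0, -0.0]
[0.0, -0.0, 0.6] [0.0, 0.0, -0.0]
end [ 458.5 -268.     6. ]
```

Call:
{"api": "send_rows", "payload": {"increments": [{"linear": [0,0,1.2],"claw": -1},{"linear": [0,0,1.2],"claw": -1},{"linear": [0,0,1.2],"claw": -1},{"linear": [0,0,1.2],"claw": -1},{"linear": [0,0,1.2],"claw": -1},{"linear": [0,0,1.1],"claw": -1},{"linear": [0,0,1.1],"claw": -1},{"linear": [0,0,1.1],"claw": -1},{"linear": [0,0,1.1],"claw": -1},{"linear": [0,0,1.0],"claw": -1}]}}

```text
$.increments[0]: bad value
```

Call:
{"api": "send_rows", "payload": {"increments": [{"claw": 0.2},{"claw": 0.4},{"claw": 1},{"claw": 1},{"claw": 1},{"claw": 1},{"claw": 1},{"claw": 1},{"claw": 1},{"claw": 1}], "force": 30}}

```text
$.increments[0]: bad value
```

Call:
{"api": "send_rows", "payload": {"increments": [{"linear": [0,0,1.2],"twist": [0,0,0],"claw": -1},{"linear": [0,0,1.2],"twist": [0,0,0],"claw": -1},{"linear": [0,0,1.2],"twist": [0,0,0],"claw": -1},{"linear": [0,0,1.2],"twist": [0,0,0],"claw": -1},{"linear": [0,0,1.2],"twist": [0,0,0],"claw": -1},{"linear": [0,0,1.1],"twist": [0,0,0],"claw": -1},{"linear": [0,0,1.1],"twist": [0,0,0],"claw": -1},{"linear": [0,0,1.1],"twist": [0,0,0],"claw": -1},{"linear": [0,0,1.1],"twist": [0,0,0],"claw": -1},{"linear": [0,0,1.0],"twist": [0,0,0],"claw": -1}]}}

```text
t: 3.53
tool_pos: [458.9, -267.0, 5.3]
eef_rot: [-2.847, -1.329, -0.0]
contact_force: [-0.6, -0.4, -0.2]
gripper_width: 1.002
gripper_force: 0.0
```

Call:
{"api": "send_rows", "payload": {"increments": [{"linear": [0,0,0],"twist": [0,0,0],"claw": 0},{"linear": [0,0,0],"twist": [0,0,0],"claw": 0.2},{"linear": [0,0,0],"twist": [0,0,0],"claw": 1},{"linear": [0,0,0],"twist": [0,0,0],"claw": 1},{"linear": [0,0,0],"twist": [0,0,0],"claw": 1},{"linear": [0,0,0],"twist": [0,0,0],"claw": 1},{"linear": [0,0,0],"twist": [0,0,0],"claw": 1},{"linear": [0,0,0],"twist": [0,0,0],"claw": 1},{"linear": [0,0,0],"twist": [0,0,0],"claw": 1},{"linear": [0,0,0],"twist": [0,0,0],"claw": 1}], "force": 30}}

```text
t: 4.37
tool_pos: [459.9, -268.2, 7.3]
eef_rot: [2.845, 1.327, 0.002]
contact_force: [0.1, -1.9, 6.0]
gripper_width: 0.274
gripper_force: 31.3
```

Run:
```python
from plan import *
from h import *
show()
a=cv2.imread("pics/top0.png")
# blue floor (z=6) and dark-brown walls: refine box axis by top-face lip lines from crop edges
lab=cv2.cvtColor(a,cv2.COLOR_BGR2LAB).astype(float)[180:290,200:360]
walls=((lab[...,1]-lab[...,1].mean())>6).astype(np.uint8)
for r in walls[::3]:print("".join(".#"[i] for i in r[::2]))
```

```text
t 4.37 tcp [ 459.9 -268.2    7.3] yaw -40.0 z [ 0.002 -0.002 -1.   ] F [ 0.1 -1.9  6. ] w 0.274 g 31.3 q [ 0.25  0.74  0.27  2.17 -0.65  0.3   0.38]
................................................................................
................................................................................
................................................................................
................................................................................
................................................................................
................................................................................
..............................................#.................................
..........................................#.....................................
...................................#............................................
....................................................................##..........
....................................................................##..........
............................................................
[... 1345 characters left out ...]
....................................................
................................................................................
.............#..................................................................
...........##..#................................................................
................................................................................
................................................................................
................................................................................
................................................................................
................................................................................
```

Gripped: opening about 23 mm, matching the plane's width. Next I lift and carry it, checking the bay centre against the blue floor patch.

Run:
```python
from plan import *
from h import *
P=np.array([at("top",(200+u/5,180+v/5),6) for u,v in((105,235),(265,185),(318,400),(150,440))]);print(P.round(0),P.mean(0))
R=np.array([at("top",(200+u/5,180+v/5),49) for u,v in((83,238),(128,425),(105,235),(147,420))]);print("ridge",R.round(0),R.mean(0))
plan([(459,-268,110,-40,5),(536,212,130,12,15)])
```

```text
[[580. 269.   6.]
 [600. 187.   6.]
 [490. 166.   6.]
 [476. 249.   6.]] [536.46290069 217.79017655   6.        ]
ridge [[572. 270.  49.]
 [480. 251.  49.]
 [573. 260.  49.]
 [482. 242.  49.]] [526.66344656 255.81063688  49.        ]
--
[-0.01, -0.01, -2.05] [0.001, -0.0, -0.0]
[-0.01, -0.01, -2.06] [0.0, -0.0, -0.0]
[-0.01, -0.01, -2.05] [0.001, -0.0, -0.0]
[-0.0, -0.02, -2.06] [0.0, -0.0, -0.0]
[-0.01, -0.01, -2.05] [0.001, -0.0, -0.0]
[2.78, -1.66, -0.13] [-0.0, -0.0, -0.061]
[2.88, -1.49, -0.13] [-0.0, -0.0, -0.06]
[2.96, -1.32, -0.13] [-0.0, -0.0, -0.061]
[3.04, -1.13, -0.13] [-0.0, -0.0, -0.06]
[3.1, -0.95, -0.13] [-0.0, -0.0, -0.061]
--
[3.15, -0.76, -0.13] [0.0, -0.0, -0.06]
[3.19, -0.57, -0.13] [0.0, -0.0, -0.061]
[3.22, -0.37, -0.14] [0.0, -0.0, -0.06]
[3.24, -0.18, -0.13] [0.0, -0.0, -0.061]
[3.24, 0.02, -0.14] [0.0, -0.0, -0.06]
[3.23, 0.21, -0.13] [0.0, -0.0, -0.061]
[3.22, 0.41, -0.14] [0.0, -0.0, -0.06]
[3.18, 0.6, -0.13] [0.0, -0.0, -0.061]
[3.14, 0.8, -0.14] [0.0, -0.0, -0.06]
[3.09, 0.98, -0.13] [0.0, -0.0, -0.061]
end [536. 212. 130.]
```

Call:
{"api": "send_rows", "payload": {"increments": [{"linear": [0,0,-2.05],"twist": [0,0,0],"claw": 1},{"linear": [0,0,-2.05],"twist": [0,0,0],"claw": 1},{"linear": [0,0,-2.05],"twist": [0,0,0],"claw": 1},{"linear": [0,0,-2.05],"twist": [0,0,0],"claw": 1},{"linear": [0,0,-2.05],"twist": [0,0,0],"claw": 1},{"linear": [2.78,-1.66,-0.13],"twist": [0,0,-0.061],"claw": 1},{"linear": [2.88,-1.49,-0.13],"twist": [0,0,-0.06],"claw": 1},{"linear": [2.96,-1.32,-0.13],"twist": [0,0,-0.061],"claw": 1},{"linear": [3.04,-1.13,-0.13],"twist": [0,0,-0.06],"claw": 1},{"linear": [3.1,-0.95,-0.13],"twist": [0,0,-0.061],"claw": 1}]}}

```text
t: 5.2
tool_pos: [483.4, -105.3, 115.2]
eef_rot: [-2.61, -1.745, 0.002]
contact_force: [-0.3, -0.2, -2.3]
gripper_width: 0.271
gripper_force: 30.4
```

Call:
{"api": "send_rows", "payload": {"increments": [{"linear": [3.15,-0.76,-0.13],"twist": [0,0,-0.06],"claw": 1},{"linear": [3.19,-0.57,-0.13],"twist": [0,0,-0.061],"claw": 1},{"linear": [3.22,-0.37,-0.14],"twist": [0,0,-0.06],"claw": 1},{"linear": [3.24,-0.18,-0.13],"twist": [0,0,-0.061],"claw": 1},{"linear": [3.24,0.02,-0.14],"twist": [0,0,-0.06],"claw": 1},{"linear": [3.23,0.21,-0.13],"twist": [0,0,-0.061],"claw": 1},{"linear": [3.22,0.41,-0.14],"twist": [0,0,-0.06],"claw": 1},{"linear": [3.18,0.6,-0.13],"twist": [0,0,-0.061],"claw": 1},{"linear": [3.14,0.8,-0.14],"twist": [0,0,-0.06],"claw": 1},{"linear": [3.09,0.98,-0.13],"twist": [0,0,-0.061],"claw": 1}]}}

```text
t: 6.03
tool_pos: [534.2, 214.1, 128.2]
eef_rot: [-1.971, -2.445, 0.004]
contact_force: [0.6, -0.4, -3.0]
gripper_width: 0.271
gripper_force: 30.4
```

Run:
```python
from plan import *
from h import *
show()
a,b=bgr("top"),bgr("side")
A=cv2.resize(a[180:290,200:320],(436,400),interpolation=cv2.INTER_CUBIC)
B=cv2.resize(b[100:250,190:320],(347,400),interpolation=cv2.INTER_CUBIC)
cv2.imwrite("pics/above.png",np.hstack([A,B]))
plan([(536,213,60,12,6),(536,213,18,12,7)])
```

```text
t 6.03 tcp [534.2 214.1 128.2] yaw 12.2 z [-0.002 -0.001 -1.   ] F [ 0.6 -0.4 -3. ] w 0.271 g 30.4 q [-0.7   0.57  0.34  2.04 -0.33  0.59  0.07]
--
[-0.14, -0.02, 1.14] [0.0, -0.001, 0.002]
[-0.14, -0.02, 1.14] [0.0, -0.001, 0.002]
[-0.14, -0.02, 1.14] [0.0, -0.001, 0.002]
[-0.13, -0.02, 1.14] [0.001, -0.001, 0.002]
[-0.14, -0.02, 1.14] [0.0, -0.0, 0.002]
[-0.13, -0.03, 1.14] [0.001, -0.001, 0.002]
[-0.0, 0.0, 0.6] [-0.0, 0.0, -0.0]
[-0.0, 0.0, 0.6] [-0.0, 0.0, -0.0]
[-0.0, 0.0, 0.6] [-0.0, 0.0, -0.0]
[-0.0, 0.0, 0.6] [-0.0, 0.0, -0.0]
--
[-0.0, 0.0, 0.6] [-0.0, 0.0, -0.0]
[-0.0, 0.0, 0.6] [-0.0, 0.0, -0.0]
[-0.0, 0.0, 0.6] [-0.0, 0.0, -0.0]
end [536. 213.  18.]
```

View pics/above.png

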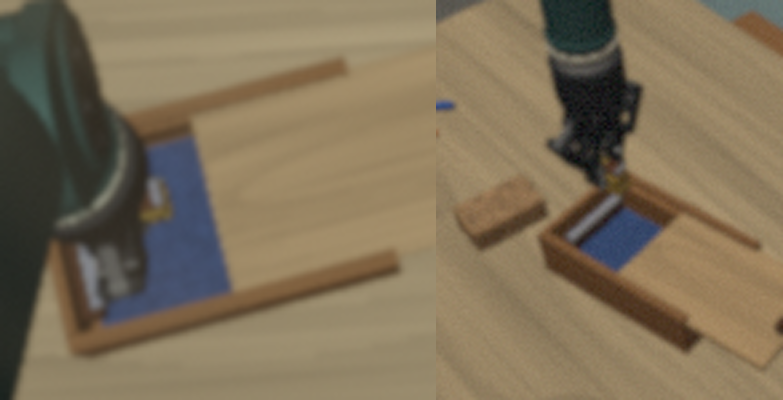

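The view shows the plane in the gripper above the open blue bay, aligned with the box. Going down.

Call:
{"api": "send_rows", "payload": {"increments": [{"linear": [0,0,1.4],"twist": [0,0,0],"claw": 1},{"linear": [0,0,1.4],"twist": [0,0,0],"claw": 1},{"linear": [0,0,1.4],"twist": [0,0,0],"claw": 1},{"linear": [0,0,1.4],"twist": [0,0,0],"claw": 1},{"linear": [0,0,1.2],"twist": [0,0,0],"claw": 1},{"linear": [0,0,1.2],"twist": [0,0,0],"claw": 1},{"linear": [0,0,1.0],"twist": [0,0,0],"claw": 1},{"linear": [0,0,0.8],"twist": [0,0,0],"claw": 1},{"linear": [0,0,0.5],"twist": [0,0,0],"claw": 1},{"linear": [0,0,0.5],"twist": [0,0,0],"claw": 1}]}}

```text
t: 6.97
tool_pos: [535.8, 212.6, 20.3]
eef_rot: [-1.977, -2.442, 0.0]
contact_force: [-0.2, -0.1, -1.4]
gripper_width: 0.272
gripper_force: 30.4
```

Call:
{"api": "send_rows", "payload": {"increments": [{"linear": [0,0,0.05],"twist": [0,0,0],"claw": 1},{"linear": [0,0,0.05],"twist": [0,0,0],"claw": 1},{"linear": [0,0,0.05],"twist": [0,0,0],"claw": 1},{"linear": [0,0,0.05],"twist": [0,0,0],"claw": 1},{"linear": [0,0,0.05],"twist": [0,0,0],"claw": 1},{"linear": [0,0,0.05],"twist": [0,0,0],"claw": 1},{"linear": [0,0,0.05],"twist": [0,0,0],"claw": 1},{"linear": [0,0,0],"twist": [0,0,0],"claw": 1},{"linear": [0,0,0],"twist": [0,0,0],"claw": 1},{"linear": [0,0,0],"twist": [0,0,0],"claw": 1}]}}

```text
t: 7.8
tool_pos: [535.7, 212.7, 17.3]
eef_rot: [1.976, 2.442, 0.0]
contact_force: [-0.3, 0.1, -2.3]
gripper_width: 0.272
gripper_force: 30.4
```

Not touching yet; lower slowly further.

Call:
{"api": "send_rows", "payload": {"increments": [{"linear": [0,0,0.05],"twist": [0,0,0],"claw": 1},{"linear": [0,0,0.05],"twist": [0,0,0],"claw": 1},{"linear": [0,0,0.05],"twist": [0,0,0],"claw": 1},{"linear": [0,0,0.05],"twist": [0,0,0],"claw": 1},{"linear": [0,0,0.05],"twist": [0,0,0],"claw": 1},{"linear": [0,0,0.03],"twist": [0,0,0],"claw": 1},{"linear": [0,0,0],"twist": [0,0,0],"claw": 1},{"linear": [0,0,0],"twist": [0,0,0],"claw": 1},{"linear": [0,0,0],"twist": [0,0,0],"claw": 1},{"linear": [0,0,0],"twist": [0,0,0],"claw": 1}]}}

```text
t: 8.63
tool_pos: [535.7, 212.8, 14.5]
eef_rot: [1.976, 2.442, 0.0]
contact_force: [0.8, 0.2, -1.9]
gripper_width: 0.272
gripper_force: 30.4
```

Call:
{"api": "send_rows", "payload": {"increments": [{"linear": [0,0,0.04],"twist": [0,0,0],"claw": 1},{"linear": [0,0,0.04],"twist": [0,0,0],"claw": 1},{"linear": [0,0,0.04],"twist": [0,0,0],"claw": 1},{"linear": [0,0,0.04],"twist": [0,0,0],"claw": 1},{"linear": [0,0,0.04],"twist": [0,0,0],"claw": 1},{"linear": [0,0,0],"twist": [0,0,0],"claw": 1},{"linear": [0,0,0],"twist": [0,0,0],"claw": 1},{"linear": [0,0,0],"twist": [0,0,0],"claw": 1},{"linear": [0,0,0],"twist": [0,0,0],"claw": 1},{"linear": [0,0,0],"twist": [0,0,0],"claw": 1}]}}

```text
t: 9.47
tool_pos: [535.7, 212.7, 13.3]
eef_rot: [-1.976, -2.442, -0.001]
contact_force: [-1.5, -0.8, 6.2]
gripper_width: 0.272
gripper_force: 31.3
```

Contact with the floor. Releasing and rising.

Call:
{"api": "send_rows", "payload": {"increments": [{"linear": [0,0,0],"twist": [0,0,0],"claw": 0.2},{"linear": [0,0,0],"twist": [0,0,0],"claw": 0},{"linear": [0,0,0],"twist": [0,0,0],"claw": -0.2},{"linear": [0,0,0],"twist": [0,0,0],"claw": -0.2},{"linear": [0,0,0],"twist": [0,0,0],"claw": -0.2},{"linear": [0,0,0],"twist": [0,0,0],"claw": -0.2},{"linear": [0,0,0],"twist": [0,0,0],"claw": -0.2},{"linear": [0,0,0],"twist": [0,0,0],"claw": -0.2},{"linear": [0,0,0],"twist": [0,0,0],"claw": -0.2},{"linear": [0,0,0],"twist": [0,0,0],"claw": -0.2}]}}

```text
t: 10.3
tool_pos: [535.7, 212.7, 12.5]
eef_rot: [1.976, 2.442, 0.0]
contact_force: [-0.1, 0.1, 0.1]
gripper_width: 0.599
gripper_force: 0.0
```

Call:
{"api": "send_rows", "payload": {"increments": [{"linear": [0,0,-0.4],"twist": [0,0,0],"claw": -0.2},{"linear": [0,0,-0.8],"twist": [0,0,0],"claw": -0.2},{"linear": [0,0,-1.2],"twist": [0,0,0],"claw": -0.2},{"linear": [0,0,-1.6],"twist": [0,0,0],"claw": -0.2},{"linear": [0,0,-1.6],"twist": [0,0,0],"claw": -0.2},{"linear": [0,0,-1.6],"twist": [0,0,0],"claw": -0.2},{"linear": [0,0,-1.6],"twist": [0,0,0],"claw": 0},{"linear": [0,0,-1.6],"twist": [0,0,0],"claw": 1},{"linear": [0,0,-1.6],"twist": [0,0,0],"claw": 1},{"linear": [0,0,0],"twist": [0,0,0],"claw": 1}]}}

```text
t: 11.13
tool_pos: [537.9, 213.4, 136.5]
eef_rot: [1.975, 2.439, 0.01]
contact_force: [0.9, 0.2, 0.4]
gripper_width: 0.081
gripper_force: 0.0
```

Run:
```python
from plan import *
from h import *
show()
a,b=bgr("top"),bgr("side")
A=cv2.resize(a[180:290,200:360],(582,400),interpolation=cv2.INTER_CUBIC)
B=cv2.resize(b[150:250,220:275],(218,400),interpolation=cv2.INTER_CUBIC)
cv2.imwrite("pics/placed.png",np.hstack([A,B]))
def bar(im,x0,y0,x1,y1):
    v=im[y0:y1,x0:x1].max(2).astype(float);w=np.clip(np.percentile(v,60)-25-v,0,None)
    Y,X=np.mgrid[y0:y1,x0:x1];return np.array([(w*X).sum(),(w*Y).sum()])/w.sum()
p=bar(a,328,200,350,228);q=bar(b,312,207,333,232);print("bar px",p,q,at("top",p,67),at("side",q,66),tri(p,q))
```

```text
t 11.13 tcp [537.9 213.4 136.5] yaw 12.0 z [ 0.006  0.003 -1.   ] F [0.9 0.2 0.4] w 0.081 g 0.0 q [-0.7   0.56  0.35  2.03 -0.33  0.6   0.07]
bar px [338.60875161 213.64581725] [322.0734375 219.5759375] [581.52751934 -25.6709269   67.        ] [578.63756168 -32.59569799  66.        ] [584.08083407 -26.53046423  55.12811519]
```

View pics/placed.png

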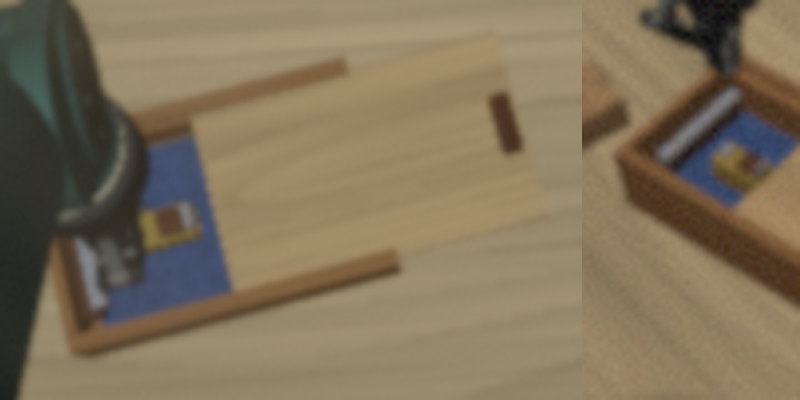

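The plane stands on its sole in the bay, with the lid still open and the bar at top pixel (339,214). Next I go behind the bar with the fingers shut.

Run:
```python
from plan import *
plan([(589.5,-73,130,11.5,10),(589.5,-73,61,11.5,10)])
```

```text
--
[-2.91, -0.07, 0.04] [0.0, -0.0, 0.001]
[-2.91, -0.07, 0.03] [0.0, -0.0, 0.001]
[-2.91, -0.07, 0.04] [0.0, -0.0, 0.001]
[-2.91, -0.07, 0.03] [0.0, -0.0, 0.001]
[-2.91, -0.06, 0.04] [0.0, -0.0, 0.001]
[-2.91, -0.06, 0.03] [0.0, -0.0, 0.001]
[-2.91, -0.06, 0.04] [0.001, -0.0, 0.001]
[-2.91, -0.05, 0.03] [0.0, -0.0, 0.001]
[-2.9, -0.05, 0.04] [0.001, -0.0, 0.001]
[-2.91, -0.06, 0.03] [0.0, -0.001, 0.0]
--
[0.0, 0.0, 0.69] [0.0, 0.0, 0.0]
[0.0, 0.0, 0.69] [0.0, 0.0, 0.0]
[0.0, 0.0, 0.69] [0.0, 0.0, 0.0]
[0.0, 0.0, 0.69] [0.0, 0.0, 0.0]
[0.0, 0.0, 0.69] [0.0, 0.0, 0.0]
[0.0, 0.0, 0.69] [0.0, 0.0, 0.0]
[0.0, 0.0, 0.69] [0.0, 0.0, 0.0]
[0.0, 0.0, 0.69] [0.0, 0.0, 0.0]
[0.0, 0.0, 0.69] [0.0, 0.0, 0.0]
[0.0, 0.0, 0.69] [0.0, 0.0, 0.0]
end [589.5 -73.   61. ]
```

Call:
{"api": "send_rows", "payload": {"increments": [{"linear": [-2.91,-0.06,0.03],"twist": [0,0,0.001],"claw": 1},{"linear": [-2.91,-0.06,0.03],"twist": [0,0,0.001],"claw": 1},{"linear": [-2.91,-0.06,0.04],"twist": [0,0,0.001],"claw": 1},{"linear": [-2.91,-0.06,0.03],"twist": [0,0,0.001],"claw": 1},{"linear": [-2.91,-0.06,0.04],"twist": [0,0,0.001],"claw": 1},{"linear": [-2.91,-0.06,0.03],"twist": [0,0,0.001],"claw": 1},{"linear": [-2.91,-0.06,0.04],"twist": [0,0,0.001],"claw": 1},{"linear": [-2.91,-0.06,0.03],"twist": [0,0,0.001],"claw": 1},{"linear": [-2.91,-0.06,0.04],"twist": [0,0,0.001],"claw": 1},{"linear": [-2.91,-0.06,0.03],"twist": [0,0,0],"claw": 1}]}}

```text
t: 12.07
tool_pos: [588.4, -74.7, 128.1]
eef_rot: [-1.986, -2.432, 0.002]
contact_force: [0.0, 0.3, 0.0]
gripper_width: 0.002
gripper_force: 0.0
```

Call:
{"api": "send_rows", "payload": {"increments": [{"linear": [0,0,0.9],"twist": [0,0,0],"claw": 1},{"linear": [0,0,0.9],"twist": [0,0,0],"claw": 1},{"linear": [0,0,0.9],"twist": [0,0,0],"claw": 1},{"linear": [0,0,0.9],"twist": [0,0,0],"claw": 1},{"linear": [0,0,0.9],"twist": [0,0,0],"claw": 1},{"linear": [0,0,0.9],"twist": [0,0,0],"claw": 1},{"linear": [0,0,0.7],"twist": [0,0,0],"claw": 1},{"linear": [0,0,0.5],"twist": [0,0,0],"claw": 1},{"linear": [0,0,0.3],"twist": [0,0,0],"claw": 1},{"linear": [0,0,0],"twist": [0,0,0],"claw": 1}]}}

```text
t: 12.9
tool_pos: [588.9, -73.2, 59.5]
eef_rot: [-1.987, -2.433, 0.001]
contact_force: [-0.5, -0.3, 0.2]
gripper_width: -0.0
gripper_force: 0.0
```

Run:
```python
from plan import *
from h import *
show()
a,b=bgr("top"),bgr("side")
A=cv2.resize(a[160:270,280:400],(436,400),interpolation=cv2.INTER_CUBIC)
B=cv2.resize(b[150:260,270:370],(364,400),interpolation=cv2.INTER_CUBIC)
cv2.imwrite("pics/behind.png",np.hstack([A,B]))
```

```text
t 12.9 tcp [588.9 -73.2  59.5] yaw 11.5 z [-0.001  0.    -1.   ] F [-0.5 -0.3  0.2] w -0.0 g 0.0 q [-0.12  0.68  0.24  2.02 -0.34  0.47  0.57]
```

View pics/behind.png

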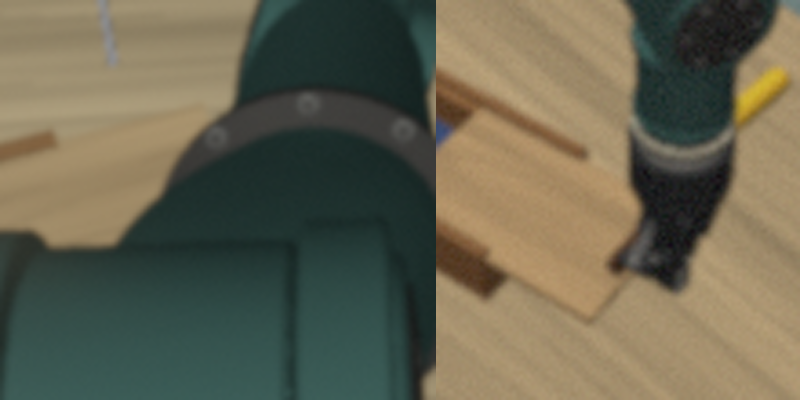

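The fingers are behind the bar, which is still visible at crop (618,262) just ahead of them. Starting the push, watching force.

Call:
{"api": "send_rows", "payload": {"increments": [{"linear": [0.4,0,0],"twist": [0,0,0],"claw": 1},{"linear": [0.4,0,0],"twist": [0,0,0],"claw": 1},{"linear": [0.4,0,0],"twist": [0,0,0],"claw": 1},{"linear": [0.4,0,0],"twist": [0,0,0],"claw": 1},{"linear": [0.3,0,0],"twist": [0,0,0],"claw": 1},{"linear": [0.3,0,0],"twist": [0,0,0],"claw": 1},{"linear": [0.3,0,0],"twist": [0,0,0],"claw": 1},{"linear": [0.3,0,0],"twist": [0,0,0],"claw": 1},{"linear": [0.3,0,0],"twist": [0,0,0],"claw": 1},{"linear": [0.3,0,0],"twist": [0,0,0],"claw": 1}]}}

```text
t: 13.83
tool_pos: [582.6, -40.4, 60.2]
eef_rot: [1.987, 2.432, -0.0]
contact_force: [0.3, -0.4, 0.4]
gripper_width: 0.002
gripper_force: 0.6
```

Call:
{"api": "send_rows", "payload": {"increments": [{"linear": [0.2,0,0],"twist": [0,0,0],"claw": 1},{"linear": [0.2,0,0],"twist": [0,0,0],"claw": 1},{"linear": [0.2,0,0],"twist": [0,0,0],"claw": 1},{"linear": [0.2,0,0],"twist": [0,0,0],"claw": 1},{"linear": [0.2,0,0],"twist": [0,0,0],"claw": 1},{"linear": [0.2,0,0],"twist": [0,0,0],"claw": 1},{"linear": [0.2,0,0],"twist": [0,0,0],"claw": 1},{"linear": [0.2,0,0],"twist": [0,0,0],"claw": 1},{"linear": [0.2,0,0],"twist": [0,0,0],"claw": 1},{"linear": [0.2,0,0],"twist": [0,0,0],"claw": 1}]}}

```text
t: 14.67
tool_pos: [578.3, -20.0, 60.1]
eef_rot: [-1.987, -2.433, -0.0]
contact_force: [0.4, -1.2, 1.5]
gripper_width: 0.003
gripper_force: 0.9
```

Call:
{"api": "send_rows", "payload": {"increments": [{"linear": [0.4,0,0],"twist": [0,0,0],"claw": 1},{"linear": [0.4,0,0],"twist": [0,0,0],"claw": 1},{"linear": [0.4,0,0],"twist": [0,0,0],"claw": 1},{"linear": [0.4,0,0],"twist": [0,0,0],"claw": 1},{"linear": [0.4,0,0],"twist": [0,0,0],"claw": 1},{"linear": [0.4,0,0],"twist": [0,0,0],"claw": 1},{"linear": [0.4,0,0],"twist": [0,0,0],"claw": 1},{"linear": [0.4,0,0],"twist": [0,0,0],"claw": 1},{"linear": [0.4,0,0],"twist": [0,0,0],"claw": 1},{"linear": [0.4,0,0],"twist": [0,0,0],"claw": 1}]}}

```text
t: 15.5
tool_pos: [570.2, 19.3, 60.0]
eef_rot: [-1.987, -2.433, 0.0]
contact_force: [0.0, -1.1, -1.5]
gripper_width: 0.001
gripper_force: 0.4
```

Run:
```python
from plan import *
from h import *
show()
b0=cv2.imread("pics/side0.png");b=bgr("side")
for n,i in(("start",b0),("now",b)):
    c=i[160:215,230:300].astype(int);m=(c[...,0]-c[...,2]>25);print(n,m.sum())
cv2.imwrite("pics/mid.png",cv2.resize(b[150:260,225:365],(764,600),interpolation=cv2.INTER_CUBIC))
```

```text
t 15.5 tcp [570.2  19.3  60. ] yaw 11.5 z [-0.  0. -1.] F [ 0.  -1.1 -1.5] w 0.001 g 0.4 q [-0.29  0.67  0.26  2.07 -0.37  0.44  0.45]
start 333
now 0
```

View pics/mid.png

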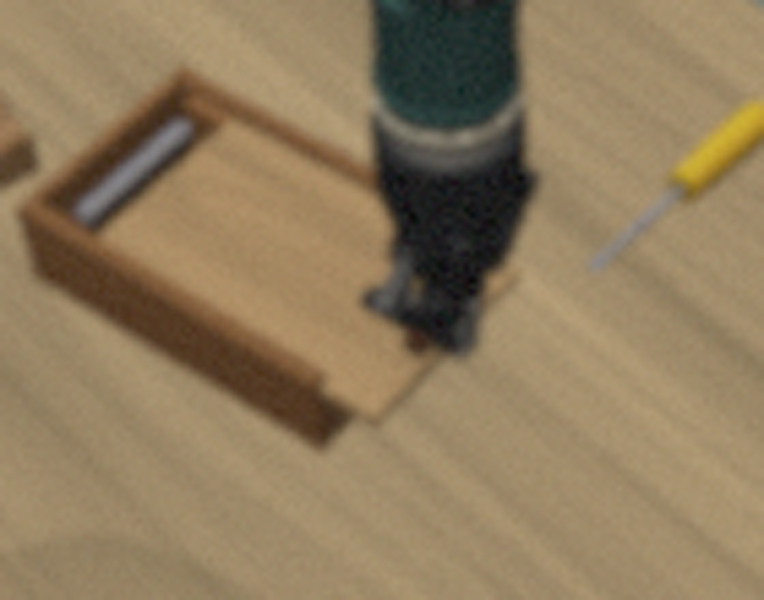

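The lid has slid straight in its grooves; its nose is just short of the ridge (crop (150,180)). Continuing slowly.

Call:
{"api": "send_rows", "payload": {"increments": [{"linear": [0.1,0,0],"twist": [0,0,0],"claw": 1},{"linear": [0.1,0,0],"twist": [0,0,0],"claw": 1},{"linear": [0.1,0,0],"twist": [0,0,0],"claw": 1},{"linear": [0.1,0,0],"twist": [0,0,0],"claw": 1},{"linear": [0.1,0,0],"twist": [0,0,0],"claw": 1},{"linear": [0.1,0,0],"twist": [0,0,0],"claw": 1},{"linear": [0.1,0,0],"twist": [0,0,0],"claw": 1},{"linear": [0.1,0,0],"twist": [0,0,0],"claw": 1},{"linear": [0.1,0,0],"twist": [0,0,0],"claw": 1},{"linear": [0.1,0,0],"twist": [0,0,0],"claw": 1}]}}

```text
t: 16.38
tool_pos: [568.4, 28.6, 60.1]
eef_rot: [1.987, 2.433, 0.0]
contact_force: [0.3, -0.9, 0.2]
gripper_width: -0.001
gripper_force: 0.4
```

Call:
{"api": "send_rows", "payload": {"increments": [{"linear": [0.05,0,0],"twist": [0,0,0],"claw": 1},{"linear": [0.05,0,0],"twist": [0,0,0],"claw": 1},{"linear": [0.05,0,0],"twist": [0,0,0],"claw": 1},{"linear": [0.05,0,0],"twist": [0,0,0],"claw": 1},{"linear": [0.05,0,0],"twist": [0,0,0],"claw": 1},{"linear": [0.05,0,0],"twist": [0,0,0],"claw": 1},{"linear": [0.05,0,0],"twist": [0,0,0],"claw": 1},{"linear": [0.05,0,0],"twist": [0,0,0],"claw": 1},{"linear": [0.05,0,0],"twist": [0,0,0],"claw": 1},{"linear": [0.05,0,0],"twist": [0,0,0],"claw": 1}]}}

```text
t: 17.22
tool_pos: [567.4, 33.5, 60.1]
eef_rot: [1.987, 2.433, -0.0]
contact_force: [-0.2, -0.0, 0.1]
gripper_width: 0.003
gripper_force: 0.4
```

Call:
{"api": "send_rows", "payload": {"increments": [{"linear": [0.05,0,0],"twist": [0,0,0],"claw": 1},{"linear": [0.05,0,0],"twist": [0,0,0],"claw": 1},{"linear": [0.05,0,0],"twist": [0,0,0],"claw": 1},{"linear": [0.05,0,0],"twist": [0,0,0],"claw": 1},{"linear": [0.05,0,0],"twist": [0,0,0],"claw": 1},{"linear": [0.05,0,0],"twist": [0,0,0],"claw": 1},{"linear": [0.05,0,0],"twist": [0,0,0],"claw": 1},{"linear": [0.05,0,0],"twist": [0,0,0],"claw": 1},{"linear": [0.05,0,0],"twist": [0,0,0],"claw": 1},{"linear": [0.05,0,0],"twist": [0,0,0],"claw": 1}]}}

```text
t: 18.05
tool_pos: [566.7, 38.0, 60.1]
eef_rot: [1.987, 2.432, 0.0]
contact_force: [0.7, -1.7, -0.8]
gripper_width: -0.0
gripper_force: 1.0
```

Call:
{"api": "send_rows", "payload": {"increments": [{"linear": [0.05,0,0],"twist": [0,0,0],"claw": 1},{"linear": [0.05,0,0],"twist": [0,0,0],"claw": 1},{"linear": [0.05,0,0],"twist": [0,0,0],"claw": 1},{"linear": [0.05,0,0],"twist": [0,0,0],"claw": 1},{"linear": [0.05,0,0],"twist": [0,0,0],"claw": 1},{"linear": [0.05,0,0],"twist": [0,0,0],"claw": 1},{"linear": [0.05,0,0],"twist": [0,0,0],"claw": 1},{"linear": [0.05,0,0],"twist": [0,0,0],"claw": 1},{"linear": [0.05,0,0],"twist": [0,0,0],"claw": 1},{"linear": [0.05,0,0],"twist": [0,0,0],"claw": 1}]}}

```text
t: 18.88
tool_pos: [566.3, 40.5, 60.3]
eef_rot: [1.987, 2.428, -0.001]
contact_force: [1.4, -7.6, -0.5]
gripper_width: 0.002
gripper_force: 3.8
```

On the ridge at 7.6 N. Continuing in small steps.

Call:
{"api": "send_rows", "payload": {"increments": [{"linear": [0.04,0,0],"twist": [0,0,0],"claw": 1},{"linear": [0.04,0,0],"twist": [0,0,0],"claw": 1},{"linear": [0.04,0,0],"twist": [0,0,0],"claw": 1},{"linear": [0.04,0,0],"twist": [0,0,0],"claw": 1},{"linear": [0.04,0,0],"twist": [0,0,0],"claw": 1},{"linear": [0,0,0],"twist": [0,0,0],"claw": 1},{"linear": [0,0,0],"twist": [0,0,0],"claw": 1},{"linear": [0,0,0],"twist": [0,0,0],"claw": 1},{"linear": [0,0,0],"twist": [0,0,0],"claw": 1},{"linear": [0,0,0],"twist": [0,0,0],"claw": 1}]}}

```text
t: 19.72
tool_pos: [566.0, 41.6, 60.4]
eef_rot: [1.988, 2.427, -0.002]
contact_force: [1.8, -8.5, 0.1]
gripper_width: -0.003
gripper_force: 4.2
```

Call:
{"api": "send_rows", "payload": {"increments": [{"linear": [0.04,0,0],"twist": [0,0,0],"claw": 1},{"linear": [0.04,0,0],"twist": [0,0,0],"claw": 1},{"linear": [0.04,0,0],"twist": [0,0,0],"claw": 1},{"linear": [0.04,0,0],"twist": [0,0,0],"claw": 1},{"linear": [0.04,0,0],"twist": [0,0,0],"claw": 1},{"linear": [0,0,0],"twist": [0,0,0],"claw": 1},{"linear": [0,0,0],"twist": [0,0,0],"claw": 1},{"linear": [0,0,0],"twist": [0,0,0],"claw": 1},{"linear": [0,0,0],"twist": [0,0,0],"claw": 1},{"linear": [0,0,0],"twist": [0,0,0],"claw": 1}]}}

```text
t: 20.55
tool_pos: [565.4, 43.8, 60.3]
eef_rot: [1.988, 2.428, -0.002]
contact_force: [0.8, -8.2, -1.0]
gripper_width: 0.002
gripper_force: 4.0
```

Call:
{"api": "send_rows", "payload": {"increments": [{"linear": [0.05,0,0],"twist": [0,0,0],"claw": 1},{"linear": [0.05,0,0],"twist": [0,0,0],"claw": 1},{"linear": [0.05,0,0],"twist": [0,0,0],"claw": 1},{"linear": [0.05,0,0],"twist": [0,0,0],"claw": 1},{"linear": [0.05,0,0],"twist": [0,0,0],"claw": 1},{"linear": [0.05,0,0],"twist": [0,0,0],"claw": 1},{"linear": [0.05,0,0],"twist": [0,0,0],"claw": 1},{"linear": [0.05,0,0],"twist": [0,0,0],"claw": 1},{"linear": [0.05,0,0],"twist": [0,0,0],"claw": 1},{"linear": [0.05,0,0],"twist": [0,0,0],"claw": 1}]}}

```text
t: 21.38
tool_pos: [563.4, 53.0, 60.1]
eef_rot: [-1.985, -2.433, -0.0]
contact_force: [-0.2, -1.2, 0.7]
gripper_width: -0.0
gripper_force: 0.2
```

Call:
{"api": "send_rows", "payload": {"increments": [{"linear": [0.05,0,0],"twist": [0,0,0],"claw": 1},{"linear": [0.05,0,0],"twist": [0,0,0],"claw": 1},{"linear": [0.05,0,0],"twist": [0,0,0],"claw": 1},{"linear": [0.05,0,0],"twist": [0,0,0],"claw": 1},{"linear": [0.05,0,0],"twist": [0,0,0],"claw": 1},{"linear": [0,0,0],"twist": [0,0,0],"claw": 1},{"linear": [0,0,0],"twist": [0,0,0],"claw": 1},{"linear": [0,0,0],"twist": [0,0,0],"claw": 1},{"linear": [0,0,0],"twist": [0,0,0],"claw": 1},{"linear": [0,0,0],"twist": [0,0,0],"claw": 1}]}}

```text
t: 22.22
tool_pos: [563.2, 54.6, 60.1]
eef_rot: [-1.987, -2.433, -0.0]
contact_force: [-0.1, -0.6, -0.4]
gripper_width: -0.0
gripper_force: 0.1
```

Over the ridge. Creeping on to the end wall.

Call:
{"api": "send_rows", "payload": {"increments": [{"linear": [0.04,0,0],"twist": [0,0,0],"claw": 1},{"linear": [0.04,0,0],"twist": [0,0,0],"claw": 1},{"linear": [0.04,0,0],"twist": [0,0,0],"claw": 1},{"linear": [0.04,0,0],"twist": [0,0,0],"claw": 1},{"linear": [0.04,0,0],"twist": [0,0,0],"claw": 1},{"linear": [0.04,0,0],"twist": [0,0,0],"claw": 1},{"linear": [0,0,0],"twist": [0,0,0],"claw": 1},{"linear": [0,0,0],"twist": [0,0,0],"claw": 1},{"linear": [0,0,0],"twist": [0,0,0],"claw": 1},{"linear": [0,0,0],"twist": [0,0,0],"claw": 1}]}}

```text
t: 23.05
tool_pos: [563.2, 56.2, 60.2]
eef_rot: [1.987, 2.432, 0.0]
contact_force: [1.9, -3.7, -1.5]
gripper_width: 0.003
gripper_force: 1.9
```

Call:
{"api": "send_rows", "payload": {"increments": [{"linear": [0.04,0,0],"twist": [0,0,0],"claw": 1},{"linear": [0.04,0,0],"twist": [0,0,0],"claw": 1},{"linear": [0.04,0,0],"twist": [0,0,0],"claw": 1},{"linear": [0.04,0,0],"twist": [0,0,0],"claw": 1},{"linear": [0.04,0,0],"twist": [0,0,0],"claw": 1},{"linear": [0,0,0],"twist": [0,0,0],"claw": 1},{"linear": [0,0,0],"twist": [0,0,0],"claw": 1},{"linear": [0,0,0],"twist": [0,0,0],"claw": 1},{"linear": [0,0,0],"twist": [0,0,0],"claw": 1},{"linear": [0,0,0],"twist": [0,0,0],"claw": 1}]}}

```text
t: 23.88
tool_pos: [563.8, 56.6, 60.5]
eef_rot: [1.987, 2.428, 0.0]
contact_force: [3.3, -6.3, -0.8]
gripper_width: -0.001
gripper_force: 3.4
```

Against the end wall (y ≈ 56.5, as predicted). Raising the push.

Call:
{"api": "send_rows", "payload": {"increments": [{"linear": [0.04,0,0],"twist": [0,0,0],"claw": 1},{"linear": [0.04,0,0],"twist": [0,0,0],"claw": 1},{"linear": [0.04,0,0],"twist": [0,0,0],"claw": 1},{"linear": [0.04,0,0],"twist": [0,0,0],"claw": 1},{"linear": [0.04,0,0],"twist": [0,0,0],"claw": 1},{"linear": [0,0,0],"twist": [0,0,0],"claw": 1},{"linear": [0,0,0],"twist": [0,0,0],"claw": 1},{"linear": [0,0,0],"twist": [0,0,0],"claw": 1},{"linear": [0,0,0],"twist": [0,0,0],"claw": 1},{"linear": [0,0,0],"twist": [0,0,0],"claw": 1}]}}

```text
t: 24.72
tool_pos: [564.1, 56.8, 60.7]
eef_rot: [1.987, 2.425, -0.0]
contact_force: [4.2, -8.3, -1.4]
gripper_width: -0.002
gripper_force: 4.8
```

```bash
python3 -c "
from plan import *
show()"
```

```text
t 24.72 tcp [564.1  56.8  60.7] yaw 11.3 z [ 0.005 -0.004 -1.   ] F [ 4.2 -8.3 -1.4] w -0.002 g 4.8 q [-0.37  0.66  0.27  2.09 -0.39  0.43  0.39]
```

Call:
{"api": "send_rows", "payload": {"increments": [{"linear": [0.06,0.02,0],"twist": [0,0,0],"claw": 1},{"linear": [0.06,0.02,0],"twist": [0,0,0],"claw": 1},{"linear": [0.06,0.02,0],"twist": [0,0,0],"claw": 1},{"linear": [0.06,0.02,0],"twist": [0,0,0],"claw": 1},{"linear": [0.06,0.02,0],"twist": [0,0,0],"claw": 1},{"linear": [0,0,0],"twist": [0,0,0],"claw": 1},{"linear": [0,0,0],"twist": [0,0,0],"claw": 1},{"linear": [0,0,0],"twist": [0,0,0],"claw": 1},{"linear": [0,0,0],"twist": [0,0,0],"claw": 1},{"linear": [0,0,0],"twist": [0,0,0],"claw": 1}]}}

```text
t: 25.55
tool_pos: [564.3, 57.0, 60.8]
eef_rot: [1.988, 2.421, -0.004]
contact_force: [2.9, -14.0, 0.3]
gripper_width: -0.003
gripper_force: 7.0
```

Call:
{"api": "send_rows", "payload": {"increments": [{"linear": [0.03,0,0],"twist": [0,0,0],"claw": 1},{"linear": [0.02,0,0],"twist": [0,0,0],"claw": 1},{"linear": [0,0,0],"twist": [0,0,0],"claw": 1},{"linear": [0,0,0],"twist": [0,0,0],"claw": 1},{"linear": [0,0,0],"twist": [0,0,0],"claw": 1},{"linear": [0,0,0],"twist": [0,0,0],"claw": 1},{"linear": [0,0,0],"twist": [0,0,0],"claw": 1},{"linear": [0,0,0],"twist": [0,0,0],"claw": 1},{"linear": [0,0,0],"twist": [0,0,0],"claw": 1},{"linear": [0,0,0],"twist": [0,0,0],"claw": 1}]}}

```text
t: 26.38
tool_pos: [564.3, 56.9, 60.8]
eef_rot: [1.988, 2.421, -0.004]
contact_force: [3.7, -15.0, -0.4]
gripper_width: 0.003
gripper_force: 7.4
```

Call:
{"api": "send_rows", "payload": {"increments": [{"linear": [0,0,0],"twist": [0,0,0],"claw": 1},{"linear": [0,0,0],"twist": [0,0,0],"claw": 1},{"linear": [0,0,0],"twist": [0,0,0],"claw": 1},{"linear": [0,0,0],"twist": [0,0,0],"claw": 1},{"linear": [0,0,0],"twist": [0,0,0],"claw": 1},{"linear": [0,0,0],"twist": [0,0,0],"claw": 1},{"linear": [0,0,0],"twist": [0,0,0],"claw": 1},{"linear": [0,0,0],"twist": [0,0,0],"claw": 1},{"linear": [0,0,0],"twist": [0,0,0],"claw": 1},{"linear": [0,0,0],"twist": [0,0,0],"claw": 1}]}}

```text
t: 27.22
tool_pos: [564.3, 57.0, 60.8]
eef_rot: [1.988, 2.421, -0.004]
contact_force: [3.0, -13.4, -0.4]
gripper_width: -0.001
gripper_force: 7.4
```

A touch more for margin, one more second.

Call:
{"api": "send_rows", "payload": {"increments": [{"linear": [0.03,0,0],"twist": [0,0,0],"claw": 1},{"linear": [0.03,0,0],"twist": [0,0,0],"claw": 1},{"linear": [0,0,0],"twist": [0,0,0],"claw": 1},{"linear": [0,0,0],"twist": [0,0,0],"claw": 1},{"linear": [0,0,0],"twist": [0,0,0],"claw": 1},{"linear": [0,0,0],"twist": [0,0,0],"claw": 1},{"linear": [0,0,0],"twist": [0,0,0],"claw": 1},{"linear": [0,0,0],"twist": [0,0,0],"claw": 1},{"linear": [0,0,0],"twist": [0,0,0],"claw": 1},{"linear": [0,0,0],"twist": [0,0,0],"claw": 1}]}}

```text
t: 28.05
tool_pos: [564.3, 57.0, 60.8]
eef_rot: [1.988, 2.42, -0.005]
contact_force: [3.7, -15.4, -0.0]
gripper_width: -0.0
gripper_force: 7.8
```

Call:
{"api": "send_rows", "payload": {"increments": [{"linear": [-0.2,0,0],"twist": [0,0,0],"claw": 1},{"linear": [-0.3,0,0],"twist": [0,0,0],"claw": 1},{"linear": [-0.5,0,0],"twist": [0,0,0],"claw": 1},{"linear": [-0.8,0,0],"twist": [0,0,0],"claw": 1},{"linear": [-1,0,0],"twist": [0,0,0],"claw": 1},{"linear": [-1,0,0],"twist": [0,0,0],"claw": 1},{"linear": [0,0,-2],"twist": [0,0,0],"claw": 1},{"linear": [0,0,-3],"twist": [0,0,0],"claw": 1},{"linear": [0,0,-3],"twist": [0,0,0],"claw": 1},{"linear": [0,0,-3],"twist": [0,0,0],"claw": 1}]}}

```text
t: 28.88
tool_pos: [569.0, 27.2, 171.0]
eef_rot: [-1.987, -2.431, 0.002]
contact_force: [0.3, 0.3, -0.3]
gripper_width: 0.003
gripper_force: 0.0
```

Call:
{"api": "send_rows", "payload": {"increments": [{"linear": [-3,0,-2],"twist": [0,0,0],"claw": 1},{"linear": [-3,0,-2],"twist": [0,0,0],"claw": 1},{"linear": [-3,0,-2],"twist": [0,0,0],"claw": 1},{"linear": [-3,0,0],"twist": [0,0,0],"claw": 1},{"linear": [-3,0,0],"twist": [0,0,0],"claw": 1},{"linear": [-3,0,0],"twist": [0,0,0],"claw": 1},{"linear": [-3,0,0],"twist": [0,0,0],"claw": 1},{"linear": [-2,0,0],"twist": [0,0,0],"claw": 1},{"linear": [0,0,0],"twist": [0,0,0],"claw": 1},{"linear": [0,0,0],"twist": [0,0,0],"claw": 1}]}}

```text
t: 29.72
tool_pos: [614.8, -199.6, 230.0]
eef_rot: [-1.991, -2.429, 0.001]
contact_force: [-1.2, 0.3, -0.9]
gripper_width: 0.003
gripper_force: 0.0
```

Run:
```python
from plan import *
from h import *
show()
a,b=bgr("top"),bgr("side")
A=cv2.resize(a[180:290,200:330],(473,400),interpolation=cv2.INTER_CUBIC)
B=cv2.resize(b[150:250,225:305],(320,400),interpolation=cv2.INTER_CUBIC)
cv2.imwrite("pics/end.png",np.hstack([A,B]))
```

```text
t 29.72 tcp [ 614.8 -199.6  230. ] yaw 11.3 z [-0.001  0.    -1.   ] F [-1.2  0.3 -0.9] w 0.003 g 0.0 q [-0.04  0.52  0.41  1.81 -0.26  0.87  0.69]
```

View pics/end.png

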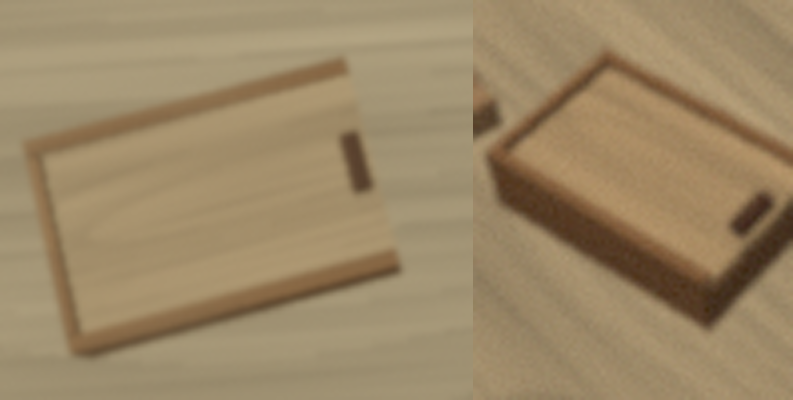

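The lid is flush at the end wall (crop x about 45) and its tail is level with the mouth. The arm is clear, so I'm handing in.

```bash
python3 -c "
from station import *
print(close_job())"
```

```text
the job is handed in; nothing more can be done
None
```

The brass plane stands on its sole in the box, the lid went over the ridge and was pressed home at about 15 N for over 2 s, and the job is handed in with the arm clear (the hand-in gave no verdict).

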